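# Tip the silver blanks from the corner-spout tray into the stock box

## Robot

A 7-joint arm with a two-finger parallel gripper is mounted at the origin on the work surface. World frame = base frame: x ahead of the robot, y to its left, z up, the work surface at z = 0. Lengths are in m, angles in rad, forces in N, time in s.
With the tool pointing down it reaches from about 0.4 to 0.875 m from the base axis. Payload 19.3 kg.
Tool frame: the origin (TCP) lies on the mounting face of the last link; the fingertips stand 173 mm ahead of it and the grasp point (between the pads) lies 155 mm ahead of it; z points along the fingers, y is the line along which they close (so a half turn about z gives the same grasp; the last joint's range is limited). The gripper opens to 85 mm and grips with 20 to 120 N. Pads are 22 mm wide; open, the fingers measure 114 mm over their backs; the gripper's body (76 mm by 85 mm) begins 54 mm behind the grasp point. The pads swing forward as they close: fully open they stand 13 mm farther back than shut.
Start: joints at [-1.19, 0.521, -0.036, 1.599, 0.021, 1.021, -0.113], TCP at [0.272, 0.563, 0.405] pointing down, gripper open.
Joint ranges: [-2.91, 2.91], [-0.3, 2.13], [-1.5, 1.42], [0.17, 2.43], [-1.26, 4.41], [0.16, 1.93], [-2.52, 2.52]. Speed limits (rad/s): [1.89, 1.89, 2.39, 2.39, 3.01, 3.01, 3.01].

## Interface

Orientations are given as [roll, pitch, yaw] about the fixed x, y, z axes, in that order (R = Rz(yaw) Ry(pitch) Rx(roll)).
In Python, from workcell import bot, vision gives the robot as it stands.
- The arm moves only by the shell command python3 -m creep 'ROWS' [FORCE]. ROWS is JSON, a list that holds one entry, the list of rows, each a list of 7 numbers: the opening, from -1 (shut) to 1 (fully open), then the shift along the tool's x, y, z in cm, then the turn, a rotation vector about the tool's x, y, z in rad. In form: [[[grip, tx, ty, tz, rx, ry, rz], ...]]. A call has 1 to 12 rows; each row shifts and turns the commanded pose from where the row before left it, along the tool's axes as they then stand; what a row does not reach is not made up. A row lasts 1/8 s, in which the tool goes at most 62.5 mm and 10.7 degrees, less where a joint would pass 70% of its speed; a pose out of reach is approached as far as the arm can. A call with a gripper value outside its range is refused whole. The fingers move at their own pace and stop on an object; FORCE is the grip in N (left out, the last holds). Time passes only in rows, so rows that do not move let the fingers close. It gives the time, the measured TCP pose, the force, the opening and the grip force at its end, in the units of the state.
- bot.observe(): the state, without advancing time (a new reading comes with each control period).
- vision.grab_frame(name): name is "scene" or "top" or "wrist"; returns a dict with "image" (400x640x3 uint8, blue, green, red), "depth" (400x640 float32, m along the optical axis (not along the pixel's ray), 0 where there is no reading), "fovy" (degrees; the focal length in pixels is half the picture's height over the tangent of half this angle, whatever the lens; pixels are square), "cx", "cy" (the principal point, pixels), "cam_to_world" (4x4, takes a point from camera to world coordinates); the wrist camera has in their place "tool_from_camera" (4x4, takes a point from camera to tool coordinates, whose origin is the TCP and whose axes are the flange's). Camera axes: x right, y down, z forward; pixel columns grow to the right and rows downward; lengths in m; the calibration is good to about 2 mm. A picture is of the moment at which its call begins: read the wrist's pose just before it.
- bot.job_done(): hands the job in; it is judged then, once.
The state is a dict: "clock": time; "qpos": joint angles; "qd": joint speeds; "joint_efforts": joint torques, N m; "position": TCP position; "tool_rot": TCP orientation; "force": force on the tool from outside, world axes, zero at the start; "moment": the same for the moment, N m; "grip_width": finger opening in m; "finger_force": force on a finger pad.
Only numpy, scipy, OpenCV 4.12 (cv2) and the standard library are available. Lean on these libraries where they do the work, as an engineer would, in place of code of your own. Each camera call takes 0.05 s, during which the arm holds its last target. There are 200 camera calls.

## Task

Draw the tray of silver blanks fully out from under the low shelf without spilling and let go of it flat on the bench. Then take it by the blunt corner opposite its spout and tip it with the spout close above the empty compartment of the black box, so that all five blanks slide out of the spout into it. Set the empty tray down flat on the bench, close the box's lid fully, and leave the other tools where they lie.

Things in the scene. Friction and masses are not known exactly. Their poses are not given: they have to be found in the camera images.
- tray: sorting tray, 140 x 140 mm, 0.28 kg: steel floor 4 mm thick, dark wooden walls 9 mm thick, tops 26 mm above the underside, inner faces at x, y = +-61 mm. Origin: centre of the underside, z up. Corner (-x,-y) is open to the spout; corner (+x,+y), the blunt corner, is cut off by a diagonal wall. At the start its front (-x) sticks out of the shelf 55 to 85 mm; the blunt corner is under the shelf.
- tray_front (a point): top of the front (-x) wall, mid-thickness, at the middle of its 100 mm length (20 mm to +y of the tray's centre line), 26 mm above the underside
- tray_tail (a point): top of the blunt corner's diagonal wall at mid-length and mid-thickness, 26 mm above the underside, 66 mm from the origin. The wall is 57 mm long, 9 mm thick, and is pinched along the tray's diagonal
- tray_spout (a point): tip of the steel spout, on its floor at mid-width: tray frame (-65,-65,4) mm. The spout is 44 mm wide between cheeks 18 mm high and runs out along the tray's diagonal to 92 mm from the origin. Tipping the diagonal down towards it, the blanks begin to slide at 12 to 16 degrees and all run out by about 40 degrees
- blank0: one of five equal round solid silver blanks, 16 mm across, 6 mm thick, 12 g, polished; origin at the centre of its underside. At the start flat in the tray, at least 30 mm clear of the inner side of the front wall's middle and of the blunt corner's wall
- blank1: one of five equal round solid silver blanks, 16 mm across, 6 mm thick, 12 g, polished; origin at the centre of its underside. At the start flat in the tray, at least 30 mm clear of the inner side of the front wall's middle and of the blunt corner's wall
- blank2: one of five equal round solid silver blanks, 16 mm across, 6 mm thick, 12 g, polished; origin at the centre of its underside. At the start flat in the tray, at least 30 mm clear of the inner side of the front wall's middle and of the blunt corner's wall
- blank3: one of five equal round solid silver blanks, 16 mm across, 6 mm thick, 12 g, polished; origin at the centre of its underside. At the start flat in the tray, at least 30 mm clear of the inner side of the front wall's middle and of the blunt corner's wall
- blank4: one of five equal round solid silver blanks, 16 mm across, 6 mm thick, 12 g, polished; origin at the centre of its underside. At the start flat in the tray, at least 30 mm clear of the inner side of the front wall's middle and of the blunt corner's wall
- riser: low wooden bench shelf, fixed: 180 mm deep (x), 360 mm wide (y), top 60 mm above the bench, clear height below 46 mm, side legs 18 mm thick at y = +-165 mm. Origin on the bench under its centre; the front edge is at x = -90 mm in its frame, facing the robot. Jars and burs (up to 65 mm tall) stand on its rear half.
- box: black stock box, fixed: 112 (x) by 196 (y) by 45 mm high; walls, floor and divider 6 mm; origin: centre of the underside. The divider at y = 0 makes two compartments, 100 x 89 mm inside, centred at y = +-47.5 mm. One is empty, the other holds cut silver wire. The lid's hinge is on the +x rim, which lies on the side away from the tray (towards world -y).
- liner: thin grey pad (3 mm) on the floor of the EMPTY compartment: origin at the compartment's centre, at the underside of the pad, 6 mm above the bench; axes as the box's. It marks which compartment is empty.
- lid (a joint): clear flat lid of the box, 112 x 196 mm, 6 mm thick, with a 10 mm thumb tab on its free edge; 0 = closed on the rim, 1.9 = fully open (leaning back). Starts open at 1.6 to 1.85. Its hinge is stiff: it stays where it is left and takes about 2 N at the free edge to move.
- lid_hinge (a point): hinge line at mid-length, 45 mm above the bench, box frame (56,0,45.5) mm. The free edge is 112 mm from it: at angle a the edge is at the hinge + 112 mm * (-cos a, 0, sin a) in the box frame, and the outer face looks along (sin a, 0, cos a).
- lid_edge (a point): middle of the lid's free edge, on its outer face
- slab: grey soldering slab in a steel holder, fixed: 160 x 160 x 22 mm, origin at the centre of the underside; keep clear
- tweezers: cross-locking tweezers lying on the slab, 165 mm long; leave alone
- loupe: folding loupe lying on the bench, 36 mm round and 24 mm tall, with a side leaf; leave alone
- clamp: wooden ring clamp lying on the bench, 128 x 28 x 24 mm; leave alone

How it is judged:
By the outcome, as a careful person would: the job done as asked, in the order asked, and still so for the second after the job is handed in, with the robot touching nothing.
It also fails if it takes over 72 s, if anything falls off the work surface, if the arm or the gripper's body presses on something with over 40 N, if the wrist force passes 120 N, or if a joint passes its speed limit or range.

## Working session

There is one attempt and no reset: what is moved stays moved. The work goes in short steps, Python scripts to look and compute and a shell command to move; the robot and the scene stay as the last step left them, time stands still between calls to the robot, and variables do not carry over. Pictures are saved under pics/ and viewed, at most 10 in all, crops included, and the job is handed in when it is done.

```bash
mkdir -p pics; ls; cat > h.py <<'E'
import numpy as np, cv2
from workcell import bot, vision
from scipy.spatial.transform import Rotation as R
def Rt(rpy): return R.from_euler('xyz',rpy).as_matrix()
def frame(name):
    s=bot.observe(); f=vision.grab_frame(name)
    if name=='wrist':
        T=np.eye(4);T[:3,:3]=Rt(s['tool_rot']);T[:3,3]=s['position'];f['cam_to_world']=T@np.array(f['tool_from_camera'])
    f['f']=200/np.tan(np.radians(f['fovy'])/2); f['M']=np.array(f['cam_to_world']); return f
def cloud(f):
    d=f['depth'];v,u=np.mgrid[:400,:640]
    p=np.stack([(u-f['cx'])/f['f']*d,(v-f['cy'])/f['f']*d,d],-1)
    return p@f['M'][:3,:3].T+f['M'][:3,3]
def ray(f,u,v,z):
    d=f['M'][:3,:3]@np.array([(u-f['cx'])/f['f'],(v-f['cy'])/f['f'],1]);o=f['M'][:3,3]
    return o+d*(z-o[2])/d[2]
def proj(f,p):
    q=np.linalg.inv(f['M'])@np.append(p,1); return q[0]/q[2]*f['f']+f['cx'],q[1]/q[2]*f['f']+f['cy']
E
python3 - <<'E'
from h import *
import pickle
for n in ('top','scene'):
    f=frame(n);cv2.imwrite(f'pics/{n}0.png',f['image']);pickle.dump(f,open(f'{n}0.pkl','wb'));print(n,f['fovy'],f['M'].round(3).tolist(),(f['depth']==0).mean())
s=bot.observe();print(s)
E
```

```text
pics
top 47.909998506791744 [[0.028, -0.986, 0.167, 0.428], [-0.999, -0.024, 0.026, 0.02], [-0.022, -0.167, -0.986, 0.988], [0.0, 0.0, 0.0, 1.0]] 0.00393359375
scene 42.39801287108245 [[-0.363, 0.796, -0.484, 1.166], [0.932, 0.307, -0.193, 0.282], [-0.005, -0.521, -0.853, 1.08], [0.0, 0.0, 0.0, 1.0]] 0.00412109375
{'clock': 0.1, 'qpos': array([-1.19024091,  0.52197365, -0.03632387,  1.59991875,  0.02119001,
        1.0211492 , -0.11279616]), 'qd': array([ 0.00060078, -0.00105151, -0.00083093, -0.00062476,  0.00038591,
       -0.00023968, -0.00015955]), 'joint_efforts': array([ 4.38790055e-03, -9.28465748e+01,  1.98488496e+00, -3.70532405e+01,
        1.82458892e-02,  5.36684529e-03, -2.58002831e-05]), 'position': array([0.27224569, 0.56245587, 0.4041828 ]), 'tool_rot': array([-3.14053056e+00,  6.89520551e-05,  2.69082124e+00]), 'force': array([ 1.14712996, -0.05276188,  1.51867003]), 'moment': array([-0.00074456, -0.03134243, -0.00529723]), 'finger_force': 0.0, 'grip_width': 0.08529755592322728}
```

View pics/top0.png

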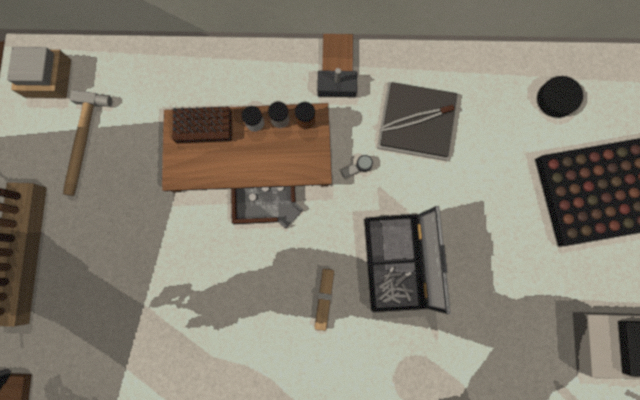

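View pics/scene0.png

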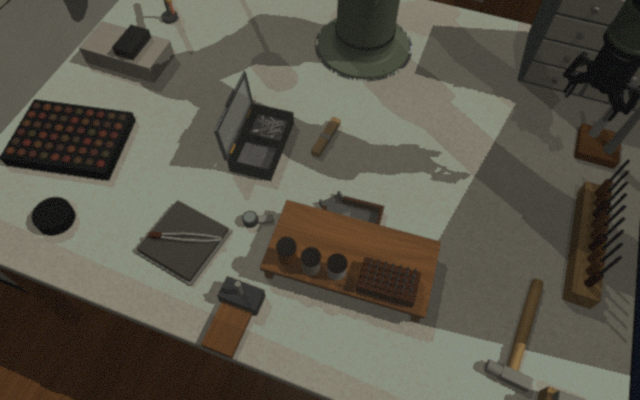

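```bash
python3 - <<'E'
from h import *
import pickle
f=pickle.load(open('top0.pkl','rb'));P=cloud(f)
g=pickle.load(open('scene0.pkl','rb'))
a=cv2.resize(f['image'][150:320,215:455],None,fx=3.3,fy=3.3,interpolation=cv2.INTER_CUBIC);a=cv2.convertScaleAbs(a,alpha=1.5)
cv2.imwrite('pics/crop.png',a)
Q=P.reshape(-1,3)
for nm,(x0,x1,y0,y1) in dict(riser=(170,325,115,195),).items():
    p=P[y0:y1,x0:x1].reshape(-1,3);print(nm,np.percentile(p[:,2],[5,50,95]))
# heights profiles
print('bench',np.median(P[300:340,150:250,2]))
m=((P[...,2]>.05)&(P[...,2]<.068)).astype(np.uint8);n,l,st,c=cv2.connectedComponentsWithStats(m)
for i in range(1,n):
    if st[i,4]>400:
        w=P[l==i][:,:2];r=cv2.minAreaRect((w*1000).astype(np.float32));print(st[i],r,np.median(P[l==i][:,2]))
m=((P[...,2]>.038)&(P[...,2]<.05)).astype(np.uint8);n,l,st,c=cv2.connectedComponentsWithStats(m)
for i in range(1,n):
    if st[i,4]>60:
        w=P[l==i][:,:2];r=cv2.minAreaRect((w*1000).astype(np.float32));print('45',st[i],r)
m=((P[...,2]>.018)&(P[...,2]<.032)).astype(np.uint8);n,l,st,c=cv2.connectedComponentsWithStats(m)
for i in range(1,n):
    if st[i,4]>60:
        w=P[l==i][:,:2];r=cv2.minAreaRect((w*1000).astype(np.float32));print('25',st[i],r)
E
```

```text
riser [0.00255731 0.05981408 0.10473922]
bench -0.0006331355837444486
[ 11  50  49  42 478] ((856.64404296875, 679.6244506835938), (98.14380645751953, 98.65633392333984), 88.97064208984375) 0.053619887738216354
[  162   103   170    89 10404] ((687.9278564453125, 194.622314453125), (180.5220489501953, 360.2679443359375), 3.873047351837158) 0.05951165109471601
[   0  183   33  144 1393] ((448.39434814453125, 677.3881225585938), (297.7748718261719, 60.190250396728516), 1.50115168094635) 0.05162174563169919
[ 585  314   55   66 2322] ((299.641357421875, -552.4175415039062), (102.94519805908203, 121.17728424072266), 89.04156494140625) 0.058267062657113455
45 [ 11  50  51  44 376] ((856.5380249023438, 679.898193359375), (99.83075714111328, 100.65054321289062), 0.5458217263221741)
45 [317  71  40  22 597] ((847.14599609375, 2.3661651611328125), (50.18632125854492, 87.36581420898438), 0.6191930174827576)
45 [   0  183   37  144 1678] ((448.5617980957031, 680.3942260742188), (299.7630310058594, 64.52627563476562), 0.40016067028045654)
45 [ 365  214   64   99 1000] ((451.1361389160156, -127.8
[... 1901 characters left out ...]
57421875), (17.313932418823242, 89.24192810058594), 84.0435791015625)
25 [314 269  19  62 697] ((370.4317932128906, 19.158363342285156), (26.796314239501953, 126.30986022949219), 83.76041412353516)
25 [395 272  16  15  71] ((418.5033874511719, -142.94931030273438), (9.676807403564453, 41.84059524536133), 41.5928955078125)
25 [380 284  33  20 230] ((384.7479553222656, -131.95919799804688), (36.00807189941406, 69.53126525878906), 16.63421630859375)
25 [576 313   9  62 232] ((299.6697082519531, -503.45294189453125), (4.982573509216309, 118.793701171875), 89.77650451660156)
25 [  0 375  27  25 512] ((176.1505889892578, 652.61181640625), (46.95175552368164, 46.896934509277344), 88.11913299560547)
```

View pics/crop.png

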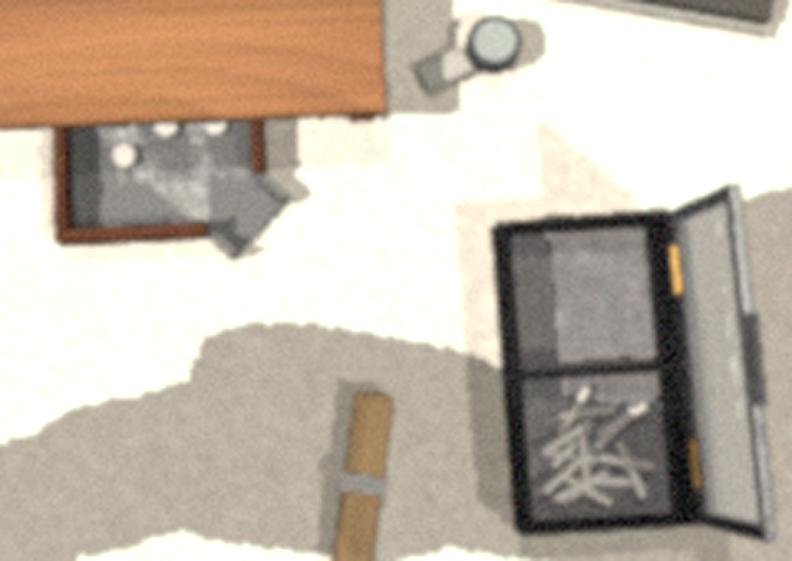

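```bash
cat >> h.py <<'E'
def plan(pos,rpy,n,start=None):
    """print rows (cm, rad) from the present (or given) pose to the target in n equal steps; returns rounded end pose"""
    s=bot.observe(); p0,R0=(s['position'],R.from_euler('xyz',s['tool_rot'])) if start is None else start
    R1=rpy if isinstance(rpy,R) else R.from_euler('xyz',rpy); rv=(R0.inv()*R1).as_rotvec()
    dp=np.array(pos)-p0; p,Rc=np.array(p0),R0
    for i in range(n):
        t=(np.array(p0)+dp*(i+1)/n)-p
        sh=np.round(Rc.inv().apply(t)*100,2); st=np.round(rv/n,3)
        print([*(sh+0.).tolist(),*(st+0.).tolist()])
        p=p+Rc.apply(sh/100); Rc=Rc*R.from_rotvec(st)
    return p,Rc
E
python3 - <<'E'
from h import *
f=frame('wrist');print(f['fovy'],f['cx'],f['cy'],np.array(f['tool_from_camera']).round(3))
plan([.47,.165,.40],[np.pi,0,1.646],10)
E
```

```text
68.73349225490499 317.9633095810039 193.28573605632212 [[ 0.    -0.946 -0.325  0.084]
 [ 1.     0.     0.     0.001]
 [-0.    -0.325  0.946  0.03 ]
 [ 0.     0.     0.     1.   ]]
[-3.51, -2.72, 0.05, 0.0, 0.0, 0.104]
[-3.78, -2.33, 0.04, 0.0, 0.0, 0.104]
[-3.99, -1.94, 0.05, 0.0, 0.0, 0.104]
[-4.18, -1.5, 0.04, 0.0, 0.0, 0.104]
[-4.31, -1.07, 0.05, 0.0, 0.0, 0.104]
[-4.4, -0.61, 0.04, 0.0, 0.0, 0.104]
[-4.43, -0.15, 0.05, 0.0, 0.0, 0.104]
[-4.43, 0.31, 0.04, 0.0, 0.0, 0.104]
[-4.37, 0.76, 0.05, 0.0, 0.0, 0.104]
[-4.27, 1.22, 0.04, 0.0, 0.0, 0.104]
```

```bash
python3 -m creep '[[[-0.41,-3.5,-2.7,0,0,0,0.104],[-0.41,-3.8,-2.3,0,0,0,0.104],[-0.41,-4.0,-1.9,0,0,0,0.104],[-0.41,-4.2,-1.5,0,0,0,0.104],[-0.41,-4.3,-1.1,0,0,0,0.104],[-0.41,-4.4,-0.6,0,0,0,0.104],[-0.41,-4.4,-0.15,0,0,0,0.104],[-0.41,-4.4,0.3,0,0,0,0.104],[-0.41,-4.4,0.8,0,0,0,0.104],[-0.41,-4.3,1.2,0,0,0,0.104],[-0.41,0,0,0,0,0,0],[-0.41,0,0,0,0,0,0]]]' 30
python3 - <<'E'
from h import *
import pickle
print(bot.observe()['position'],bot.observe()['tool_rot'])
f=frame('wrist');pickle.dump(f,open('w1.pkl','wb'))
cv2.imwrite('pics/w1.png',cv2.convertScaleAbs(f['image'],alpha=1.4))
E
```

```text
clock: 1.65
position: [0.4704, 0.1659, 0.4046]
tool_rot: [-3.141, -0.0, 1.652]
force: [0.3, 0.1, -0.3]
grip_width: 0.0255
finger_force: 0.0
[0.47041855 0.16589949 0.40457634] [-3.14120304e+00 -1.35500701e-04  1.65154142e+00]
```

View pics/w1.png

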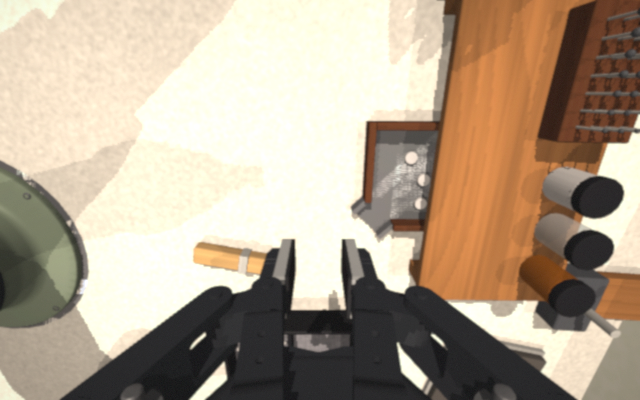

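```bash
python3 - <<'E'
from h import *
import pickle
w=pickle.load(open('w1.pkl','rb'));t=pickle.load(open('top0.pkl','rb'))
for f,(u0,u1,v0,v1) in ((w,(350,442,110,240)),(t,(225,305,180,230))):
    P=cloud(f);im=f['image'].astype(int)
    m=np.zeros((400,640),bool);m[v0:v1,u0:u1]=1
    wood=m&(im[...,2]>im[...,0]*1.5)&(im[...,2]<140)&(P[...,2]>.019)&(P[...,2]<.034)
    p=P[wood];print(len(p),np.median(p[:,2]))
    # front wall: lowest x group
    a=np.radians(4);c,s=np.cos(a),np.sin(a)
    q=np.c_[p[:,0]*c+p[:,1]*s,-p[:,0]*s+p[:,1]*c,p[:,2]]
    xm=np.percentile(q[:,0],3); fr=q[(q[:,0]<xm+.012)]
    k=np.polyfit(fr[:,1],fr[:,0],1);print('slope deg',np.degrees(np.arctan(-k[0])),'x mid',np.median(fr[:,0]),np.percentile(fr[:,0],[2,98]),'y range',np.percentile(fr[:,1],[1,99]),'z',np.median(fr[:,2]))
    yl=np.percentile(q[:,1],97); le=q[(q[:,1]>yl-.012)&(q[:,0]>xm+.012)]
    k=np.polyfit(le[:,0],le[:,1],1);print('left slope',np.degrees(np.arctan(k[0])),'y mid',np.median(le[:,1]),np.percentile(le[:,1],[2,98]))
# triangulate front-wall outer-top corner in two views: wrist (367,122)-> top; rays at several z
for z in (.0,.026,.04): print(z,ray(w,371,163,z)[:2],ray(t,234.5+.0,221.5,z)[:2],ray(w,366.5,122,z)[:2])
E
```

```text
1377 0.026442559477967476
slope deg -0.3369056733573822 x mid 0.5441386957248748 [0.54004045 0.55012109] y range [0.08827887 0.18565476] z 0.02646461631119204
left slope -0.38689356932612684 y mid 0.18207153780306023 [0.17751976 0.18586838]
311 0.024903843706570616
slope deg -0.6015918091590526 x mid 0.5438927418920372 [0.53977319 0.54855541] y range [0.08817491 0.18226601] z 0.02490607924226923
left slope -0.42250608863200356 y mid 0.1804603333224853 [0.17793334 0.1834282 ]
0.0 [0.54039902 0.16965042] [0.53141712 0.22042009] [0.5275011  0.22106051]
0.026 [0.53511874 0.1752581 ] [0.52869121 0.21514764] [0.52311645 0.22309831]
0.04 [0.53227552 0.17827762] [0.52722341 0.21230863] [0.52075548 0.22419558]
```

```bash
python3 - <<'E'
from h import *
e=plan([.534,.174,.21],[np.pi,0,1.634],6)
E
```

```text
[0.04, 1.07, 3.24, 0.0, 0.0, 0.003]
[0.04, 1.07, 3.25, 0.0, 0.0, 0.003]
[0.05, 1.07, 3.24, 0.0, 0.0, 0.003]
[0.05, 1.07, 3.24, 0.0, 0.0, 0.003]
[0.05, 1.07, 3.24, 0.0, 0.0, 0.003]
[0.06, 1.07, 3.25, 0.0, 0.0, 0.003]
```

```bash
python3 -m creep '[[[-0.41,0.05,1.6,2.0,0,0,0.018],[-0.41,0.05,1.6,3.5,0,0,0],[-0.41,0.05,1.6,4.0,0,0,0],[-0.41,0.05,1.6,4.0,0,0,0],[-0.41,0,0,3.5,0,0,0],[-0.41,0,0,2.4,0,0,0],[-0.41,0,0,0.8,0,0,0],[-0.41,0,0,0,0,0,0]]]'
python3 - <<'E'
from h import *
f=frame('wrist');cv2.imwrite('pics/w2.png',cv2.convertScaleAbs(f['image'],alpha=1.4))
e=plan([.534,.174,.182],[np.pi,0,1.634],1)
E
```

```text
clock: 2.7
position: [0.5342, 0.1723, 0.2028]
tool_rot: [-3.141, -0.0, 1.634]
force: [-0.2, 0.2, -0.0]
grip_width: 0.0251
finger_force: 0.0
[0.18, -0.03, 2.14, 0.001, 0.0, -0.001]
```

View pics/w2.png

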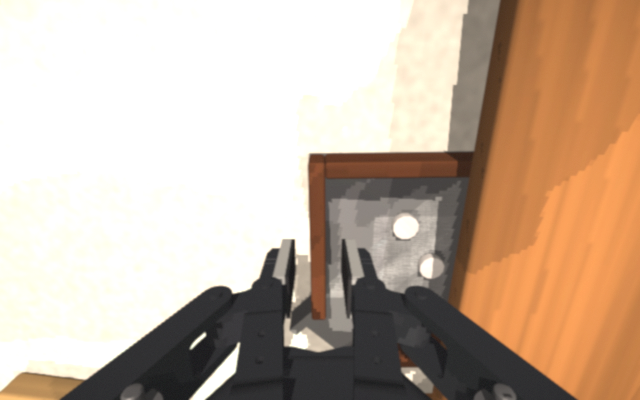

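```bash
python3 -m creep '[[[-0.41,0.1,0,1.0,0,0,0],[-0.41,0.1,0,0.7,0,0,0],[-0.41,0,0,0.4,0,0,0],[-0.41,0,0,0,0,0,0],[-1,0,0,0,0,0,0],[-1,0,0,0,0,0,0],[-1,0,0,0,0,0,0],[-1,0,0,0,0,0,0],[-1,0,0,0,0,0,0]]]' 40
```

```text
clock: 3.88
position: [0.5343, 0.1738, 0.1819]
tool_rot: [3.141, -0.0, 1.633]
force: [-0.5, 0.2, 6.4]
grip_width: 0.0082
finger_force: 40.4
```

```bash
python3 -m creep '[[[-1,0,-0.5,-0.1,0,0,0],[-1,0,-1.0,0,0,0,0],[-1,0,-1.5,0,0,0,0],[-1,0,-2,0,0,0,0],[-1,0,-2,0,0,0,0],[-1,0,-2,0,0,0,0],[-1,0,-1.6,0,0,0,0],[-1,0,-1.2,0,0,0,0],[-1,0,-0.8,0,0,0,0],[-1,0,-0.4,0,0,0,0],[-1,0,0,0,0,0,0],[-1,0,0,0,0,0,0]]]'
```

```text
clock: 5.38
position: [0.4047, 0.1657, 0.1827]
tool_rot: [3.141, -0.0, 1.633]
force: [0.1, 0.2, -2.3]
grip_width: 0.0081
finger_force: 39.3
```

```bash
python3 -m creep '[[[-1,0,0,0.1,0,0,0],[-0.41,0,0,0,0,0,0],[-0.41,0,0,0,0,0,0],[-0.41,0,0,0,0,0,0],[-0.41,0,0,-0.5,0,0,0],[-0.41,0,0,-2,0,0,0],[-0.41,0,1,-4,0,0,0],[-0.41,0,1,-4.5,0,0,0],[-0.41,0,1,-4,0,0,0],[-0.41,0,1,-2,0,0,0],[-0.41,0,0,-1,0,0,0],[-0.41,0,0,0,0,0,0]]]'
python3 - <<'E'
from h import *
import pickle
for n in ('wrist','top'):
    f=frame(n);pickle.dump(f,open(n+'3.pkl','wb'))
    im=cv2.convertScaleAbs(f['image'],alpha=1.4)
    cv2.imwrite('pics/%s3.png'%n,im)
    P=cloud(f)
    img=f['image'].astype(int)
    m=(P[...,2]>.018)&(P[...,2]<.034)&(img[...,2]>img[...,0]*1.4)&(abs(P[...,0]-.47)<.1)&(abs(P[...,1]-.145)<.1)
    p=P[m];
    if len(p)<50: print(n,len(p));continue
    # template fit: wall-top mid-lines distance
    from scipy.optimize import minimize
    segs=[((-65.5,-30),(-65.5,70)),((-70,65.5),(30,65.5)),((26.5,66.9),(66.9,26.5)),((65.5,30),(65.5,-70)),((70,-65.5),(-30,-65.5))]
    S=np.array(segs)/1000
    def d(x,p):
        c,s=np.cos(x[2]),np.sin(x[2]);q=(p[:,:2]-x[:2])@np.array([[c,-s],[s,c]])
        D=[]
        for a,b in S:
            t=np.clip((q-a)@(b-a)/((b-a)@(b-a)),0,1);D.append(np.linalg.norm(q-a-t[:,None]*(b-a),axis=1))
        return np.min(D,0)
    r=minimize(lambda x:np.sum(np.minimum(d(x,p),.015)**2)*1e4,[.465,.15,.063],method='Nelder-Mead',options=dict(xatol=1e-5,fatol=1e-6))
    x=r.x;dd=d(x,p);print(n,len(p),x,np.degrees(x[2]),dd.mean(),np.median(p[:,2]))
    e=np.array([np.cos(x[2]+np.pi/4),np.sin(x[2]+np.pi/4)])
    print('tail',x[:2]+.066*e,'spout',x[:2]-.092*e, 'diag z', np.median(P[m][:,2]))
E
```

```text
clock: 6.88
position: [0.444, 0.1681, 0.3617]
tool_rot: [-3.142, -0.0, 1.633]
force: [0.2, -0.3, -0.5]
grip_width: 0.0255
finger_force: 0.0
wrist 3237 [0.47140272 0.15076307 0.06074557] 3.4804649332608966 0.0023405996396854206 0.02645376102957986
tail [0.5151525  0.20017923] spout [0.41041819 0.08187993] diag z 0.02645376102957986
top 470 [0.4704539  0.14969919 0.0595982 ] 3.414725584465388 0.00197612172227401 0.025076383357028775
tail [0.51426035 0.19906512] spout [0.40939038 0.08088607] diag z 0.025076383357028775
```

View pics/wrist3.png

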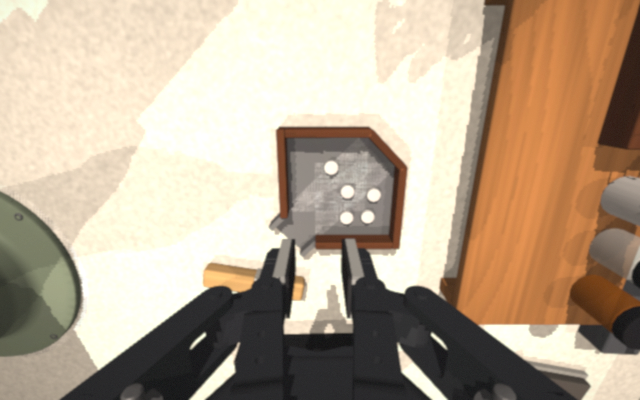

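```bash
cat > box.py <<'E'
from h import *
import pickle
from scipy.optimize import minimize
S=np.array([((-53,-95),(-53,95)),((-53,95),(53,95)),((-53,-95),(53,-95)),((-53,0),(53,0)),((53,-95),(53,95))])/1000
def d(x,p):
    c,s=np.cos(x[2]),np.sin(x[2]);q=(p[:,:2]-x[:2])@np.array([[c,-s],[s,c]]);D=[]
    for a,b in S:
        t=np.clip((q-a)@(b-a)/((b-a)@(b-a)),0,1);D.append(np.linalg.norm(q-a-t[:,None]*(b-a),axis=1))
    return np.min(D,0)
for n in ('top0','scene0'):
    f=pickle.load(open(n+'.pkl','rb'));P=cloud(f)
    m=(P[...,2]>.038)&(P[...,2]<.049)&(abs(P[...,0]-.451)<.12)&(P[...,1]>-.19)&(P[...,1]<-.05)
    p=P[m];r=minimize(lambda x:np.sum(np.minimum(d(x,p),.01)**2)*1e4,[.451,-.128,np.radians(-85)],method='Nelder-Mead',options=dict(xatol=1e-5,fatol=1e-7))
    x=r.x;B=R.from_euler('z',x[2]).as_matrix()[:2,:2]
    print(n,len(p),x,np.degrees(x[2]),d(x,p).mean(),np.median(p[:,2]),'C',x[:2]+B@[0,.0475],'hinge',x[:2]+B@[.056,0])
    q=np.c_[(P.reshape(-1,3)[:,:2]-x[:2])@B,P.reshape(-1,3)[:,2]]
    l=q[(q[:,2]>.065)&(q[:,2]<.2)&(abs(q[:,1])<.09)&(q[:,0]>.03)&(q[:,0]<.15)]
    k=np.polyfit(l[:,2],l[:,0],1);print('lid n',len(l),'a',np.pi/2+np.arctan(k[0]),'zmax',np.percentile(l[:,2],99),'x at top',np.percentile(l[:,0],98))
E
python3 box.py; python3 - <<'E'
from h import *
C=np.array([.498,-.124]);h=np.radians(-131.5)
d=np.array([np.cos(h),np.sin(h),0])
for tilt in (0,42):
    tip=np.append(C-.018*d[:2],.056 if tilt else .09)
    t=np.radians(tilt)
    # tray rotation: tilt spout down: axis = perp such that d -> d cos - z sin
    ax=np.cross(d,[0,0,-1]);Q=R.from_rotvec(ax*t)
    R0=R.from_euler('xyz',[np.pi,0,2.417])
    tail=tip+Q.apply(-.158*d+np.array([0,0,.022])); tcp=tail+Q.apply([0,0,.157])
    print(tilt,'tail',tail,'tcp',tcp,(Q*R0).as_euler('xyz'),(Q*R0).as_matrix()[:,2])
    e=plan(tcp,Q*R0,8)
E
```

```text
top0 1035 [ 0.45103591 -0.12712653 -1.48420091] -85.03844800572936 0.0017133963215103627 0.04340302883293501 C [ 0.49835793 -0.12301838] hinge [ 0.4558792  -0.18291669]
lid n 1786 a 1.664634843589306 zmax 0.1665004078095301 x at top 0.07053787290678915
scene0 686 [ 0.4525938  -0.12807456 -1.49094081] -85.42461593589974 0.0019002110339636212 0.04369062995036821 C [ 0.49994243 -0.12428545] hinge [ 0.45706096 -0.1838961 ]
lid n 1211 a 1.6556115767550421 zmax 0.16723454284476083 x at top 0.07031430023794329
0 tail [0.61462113 0.00781621 0.112     ] tcp [0.61462113 0.00781621 0.269     ] [3.14159265 0.         2.417     ] [ 8.11733237e-17  9.16978154e-17 -1.00000000e+00]
[-2.13, 2.01, 1.15, 0.0, 0.0, -0.098]
[-2.32, 1.79, 1.15, 0.0, 0.0, -0.098]
[-2.48, 1.55, 1.14, 0.0, 0.0, -0.098]
[-2.62, 1.31, 1.15, 0.0, 0.0, -0.098]
[-2.74, 1.04, 1.15, 0.0, 0.0, -0.098]
[-2.83, 0.76, 1.15, 0.0, 0.0, -0.098]
[-2.88, 0.49, 1.15, 0.0, 0.0, -0.098]
[-2.93, 0.21, 1.14, 0.0, 0.0, -0.098]
42 tail [ 0.5779756  -0.03360403  0.17807182] tcp [ 0.50836504 -0.11228446  0.29474556] [ 2.40855439e+00 -1.88035075e-04  2.41707218e+00] [ 0.44337935  0.5011492  -0.74314483]
[-3.55, 0.59, 0.83, -0.087, 0.036, -0.094]
[-3.61, 0.18, 0.73, -0.087, 0.036, -0.094]
[-3.64, -0.21, 0.6, -0.087, 0.036, -0.094]
[-3.61, -0.6, 0.44, -0.087, 0.036, -0.094]
[-3.55, -0.97, 0.23, -0.087, 0.036, -0.094]
[-3.45, -1.31, 0.02, -0.087, 0.036, -0.094]
[-3.31, -1.62, -0.24, -0.087, 0.036, -0.094]
[-3.13, -1.89, -0.51, -0.087, 0.036, -0.094]
```

```bash
python3 -m creep '[[[-0.41,-3.5,0.6,0.8,-0.087,0.036,-0.094],[-0.41,-3.6,0.2,0.7,-0.087,0.036,-0.094],[-0.41,-3.6,-0.2,0.6,-0.087,0.036,-0.094],[-0.41,-3.6,-0.6,0.4,-0.087,0.036,-0.094],[-0.41,-3.5,-1.0,0.2,-0.087,0.036,-0.094],[-0.41,-3.4,-1.3,0,-0.087,0.036,-0.094],[-0.41,-3.3,-1.6,-0.2,-0.087,0.036,-0.094],[-0.41,-3.1,-1.9,-0.5,-0.087,0.036,-0.094],[-0.41,0,0,0,0,0,0]]]'
python3 - <<'E'
from h import *
s=bot.observe();print(s['qpos'].round(3))
# up over the tail
plan([.5147,.1995,.26],[np.pi,0,2.416],9)
E
```

```text
clock: 8.1
position: [0.482, -0.0379, 0.3087]
tool_rot: [2.617, -0.082, 2.218]
force: [0.1, 0.5, 0.9]
grip_width: 0.0253
finger_force: 0.0
[ 0.483  0.459 -0.508  2.16  -0.692  0.272  1.328]
[1.83, 1.28, 1.54, 0.059, -0.003, -0.024]
[1.81, 1.41, 1.46, 0.059, -0.003, -0.024]
[1.78, 1.54, 1.37, 0.059, -0.003, -0.024]
[1.74, 1.66, 1.26, 0.059, -0.003, -0.024]
[1.7, 1.78, 1.16, 0.059, -0.003, -0.024]
[1.66, 1.87, 1.05, 0.059, -0.003, -0.024]
[1.62, 1.98, 0.92, 0.059, -0.003, -0.024]
[1.57, 2.06, 0.81, 0.059, -0.003, -0.024]
[1.53, 2.15, 0.67, 0.059, -0.003, -0.024]
```

```bash
cat > kin.py <<'E'
from h import *
import itertools
from scipy.optimize import least_squares
data=[([-1.19024091,0.52197365,-0.03632387,1.59991875,0.02119001,1.0211492,-0.11279616],[0.27224569,0.56245587,0.4041828],[-3.14053056,6.9e-5,2.69082124])]
s=bot.observe();data.append((s['qpos'],s['position'],s['tool_rot']))
A='zyzyzyz'
def chain(q,sg,a0,a7):
    Rs=[];C=R.from_euler('z',a0)
    for i in range(7):
        C=C*R.from_euler(A[i],sg[i]*q[i]);Rs.append(C)
    return Rs,C*R.from_euler('z',a7)
best=[]
for sg in itertools.product([1,-1],repeat=4):
    sg=(sg[0],1,sg[1],1,sg[2],1,sg[3])
    def res(x): return np.concatenate([(chain(q,sg,*x)[1].inv()*R.from_euler('xyz',r)).as_rotvec() for q,p,r in data])
    r=min((least_squares(res,[a,b]) for a in (0,1.5,3,-1.5) for b in (0,1.5,3,-1.5)),key=lambda r:r.cost);best.append((r.cost,sg,r.x))
best.sort(key=lambda b:b[0]);cost,sg,x=best[0]
def basis(q):
    Rs,_=chain(q,sg,*x);e=np.eye(3)
    # d1 z; upper arm z; elbow x offset up/down; forearm z; tool z
    return np.c_[e[2],Rs[2].apply(e[2]),Rs[4].apply(e[2]),Rs[6].apply(e[2])]
M=np.vstack([basis(q) for q,_,_ in data]);y=np.concatenate([p for _,p,_ in data])
L,rs,_,_=np.linalg.lstsq(M,y,rcond=None)
def fk(q): return basis(q)@L, chain(q,sg,*x)[1]
lo=np.array([-2.91,-.3,-1.5,.17,-1.26,.16,-2.52]);hi=np.array([2.91,2.13,1.42,2.43,4.41,1.93,2.52])
def ik(p,Rt_,q0):
    def res(q):
        a,b=fk(q);return np.r_[(a-p)*10,(b.inv()*Rt_).as_rotvec()*2,(q-q0)*.003]
    r=least_squares(res,np.clip(q0,lo+.01,hi-.01),bounds=(lo,hi));a,b=fk(r.x);return r.x,np.linalg.norm(a-p),(b.inv()*Rt_).magnitude()
if __name__=='__main__':
    for b in best[:3]: print(b)
    print(L,M@L-y)
E
cat > dump.py <<'E'
from kin import *
C=np.array([.499,-.1235])
def dump(hdeg,tilt,zt=.056,back=.018):
    h=np.radians(hdeg);d=np.array([np.cos(h),np.sin(h),0]);t=np.radians(tilt)
    Q=R.from_rotvec(np.cross(d,[0,0,-1])*t)
    R0=R.from_euler('xyz',[np.pi,0,h-np.pi/2+2*np.pi])  # tool y points tail-ward, option A
    tip=np.append(C-back*d[:2],zt)
    tail=tip+Q.apply(-.158*d+np.array([0,0,.022])); return tail+Q.apply([0,0,.157]),Q*R0
if __name__=='__main__':
    q0=ik(np.array([.5147,.1995,.182]),R.from_euler('xyz',[np.pi,0,2.416]),np.array(data[0][0]))
    print('grasp',q0)
    for h in (-131,-115,-100,-85,-70):
        q=q0[0]
        for t in (0,10,20,30,40,45):
            q,e1,e2=ik(*dump(h,t,zt=.06),q)
            if t in(0,30,40,45): print(h,t,q.round(2),round(e1,4),round(e2,3))
E
python3 kin.py; python3 dump.py
```

```text
(np.float64(1.3754558076237743e-15), (-1, 1, -1, 1, -1, 1, -1), array([-2.61833819e-10,  1.57079633e+00]))
(np.float64(0.040111749955025), (1, 1, 1, 1, -1, 1, 1), array([ 0.7743337 , -0.02777386]))
(np.float64(0.052100284692218383), (1, 1, -1, 1, -1, 1, 1), array([ 5.43737233, -1.20576437]))
[0.12559479 0.63062441 0.36646258 0.08484463] [-0.05195457  0.02400934 -0.00855129 -0.00405253  0.00076125  0.00855129]
grasp (array([-0.31608798,  0.709487  , -0.09056416,  2.03592335,  0.15104784,
        0.40232235,  0.32117524]), np.float64(3.2049021771438126e-07), 2.850095635588195e-06)
-131 0 [ 0.08  0.68 -0.17  1.82  0.17  0.65  0.67] 0.0 0.0
-131 30 [ 0.64  0.62 -0.73  2.01 -0.04  0.31  0.97] 0.0 0.0
-131 40 [ 0.86  0.68 -0.98  2.08 -0.06  0.2   1.04] 0.0 0.0
-131 45 [ 0.93  0.71 -1.04  2.11 -0.32  0.16  1.33] 0.0 0.0
-115 0 [ 0.08  0.65 -0.24  1.93  0.26  0.59  0.8 ] 0.0 0.0
-115 30 [ 0.69  0.65 -0.85  2.03 -0.01  0.42  1.16] 0.0 0.0
-115 40 [ 0.89  0.73 -1.06  2.06 -0.06  0.38  1.24] 0.0 0.0
-115 45 [ 0.97  0.78 -1.15  2.07 -0.08  0.36  1.28] 0.0 0.0
-100 0 [ 0.09  0.62 -0.31  2.04  0.35  0.53  0.93] 0.0 0.0
-100 30 [ 0.74  0.67 -0.94  2.04  0.03  0.53  1.33] 0.0 0.0
-100 40 [ 0.9   0.76 -1.11  2.04 -0.04  0.55  1.42] 0.0 0.0
-100 45 [ 0.97  0.81 -1.18  2.03 -0.07  0.56  1.45] 0.0 0.0
-85 0 [ 0.12  0.59 -0.37  2.16  0.46  0.47  1.05] 0.0 0.0
-85 30 [ 0.77  0.69 -1.    2.06  0.08  0.65  1.49] 0.0 0.0
-85 40 [ 0.91  0.78 -1.14  2.02 -0.01  0.73  1.58] 0.0 0.0
-85 45 [ 0.96  0.83 -1.19  2.   -0.04  0.77  1.61] 0.0 0.0
-70 0 [ 0.17  0.56 -0.43  2.27  0.58  0.41  1.18] 0.0 0.0
-70 30 [ 0.8   0.71 -1.05  2.07  0.12  0.78  1.66] 0.0 0.0
-70 40 [ 0.9   0.79 -1.15  2.    0.03  0.9   1.74] 0.0 0.0
-70 45 [ 0.94  0.84 -1.19  1.97 -0.01  0.96  1.76] 0.0 0.0
```

```bash
python3 -m creep '[[[-0.41,1.8,1.3,1.5,0.059,-0.003,-0.024],[-0.41,1.8,1.4,1.5,0.059,-0.003,-0.024],[-0.41,1.8,1.5,1.4,0.059,-0.003,-0.024],[-0.41,1.7,1.7,1.3,0.059,-0.003,-0.024],[-0.41,1.7,1.8,1.2,0.059,-0.003,-0.024],[-0.41,1.7,1.9,1.0,0.059,-0.003,-0.024],[-0.41,1.6,2.0,0.9,0.059,-0.003,-0.024],[-0.41,1.6,2.1,0.8,0.059,-0.003,-0.024],[-0.41,1.5,2.1,0.7,0.059,-0.003,-0.024],[-0.41,0,0,0,0,0,0],[-0.41,0,0,0,0,0,0]]]'
python3 - <<'E'
from h import *
s=bot.observe();print(s['qpos'].round(3))
plan([.5147,.1995,.21],[np.pi,0,2.416],2)
E
```

```text
clock: 9.48
position: [0.5143, 0.2033, 0.2609]
tool_rot: [3.141, 0.002, 2.424]
force: [0.2, 0.3, -0.2]
grip_width: 0.0249
finger_force: 0.0
[-0.638  0.621  0.214  1.914 -0.209  0.627  0.561]
[-0.14, -0.13, 2.54, 0.0, 0.001, 0.004]
[-0.13, -0.13, 2.55, 0.0, 0.001, 0.004]
```

```bash
python3 -m creep '[[[-0.41,-0.14,-0.13,2.5,0,0.001,0.004],[-0.41,-0.14,-0.13,2.5,0,0.001,0.004],[-0.41,0,0,0,0,0,0],[-0.41,0,0,0,0,0,0]]]'
python3 - <<'E'
from h import *
f=frame('wrist');cv2.imwrite('pics/w4.png',cv2.convertScaleAbs(f['image'][100:],alpha=1.4))
plan([.5147,.1995,.1835],[np.pi,0,2.416],3)
E
```

```text
clock: 9.98
position: [0.5156, 0.1989, 0.2119]
tool_rot: [3.14, 0.0, 2.415]
force: [0.7, 0.4, 1.2]
grip_width: 0.0249
finger_force: 0.0
[0.03, -0.01, 0.95, 0.001, 0.0, 0.0]
[0.04, -0.01, 0.95, 0.001, 0.0, 0.0]
[0.03, -0.01, 0.96, 0.001, 0.0, 0.0]
```

View pics/w4.png

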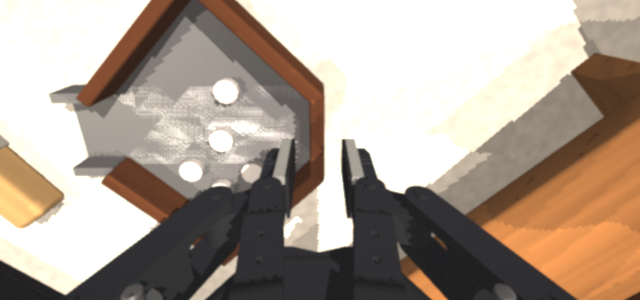

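```bash
python3 -m creep '[[[-0.41,0.05,0,1.0,0,0,0],[-0.41,0.05,0,1.0,0,0,0],[-0.41,0,0,0.6,0,0,0],[-0.41,0,0,0.2,0,0,0],[-0.41,0,0,0,0,0,0],[-1,0,0,0,0,0,0],[-1,0,0,0,0,0,0],[-1,0,0,0,0,0,0],[-1,0,0,0,0,0,0]]]' 40
python3 -m creep '[[[-1,0,0,0,0,0,0],[-1,0,0,0,0,0,0]]]' 110
python3 - <<'E'
from h import *
print(bot.observe()['qpos'].round(3))
E
```

```text
clock: 11.15
position: [0.5147, 0.1999, 0.1832]
tool_rot: [3.141, -0.0, 2.416]
force: [-1.3, -0.2, 6.6]
grip_width: 0.0082
finger_force: 41.6
clock: 11.4
position: [0.5148, 0.1999, 0.1834]
tool_rot: [3.14, -0.0, 2.416]
force: [-2.8, -1.0, 10.8]
grip_width: 0.0061
finger_force: 108.5
[-0.594  0.75   0.163  1.935 -0.246  0.475  0.59 ]
```

```bash
python3 -m creep '[[[-1,0,0,-0.2,0,0,0],[-1,0,0,-0.5,0,0,0],[-1,0,0,-0.8,0,0,0],[-1,0,0,-1.0,0,0,0],[-1,0,0,-0.8,0,0,0],[-1,0,0,-0.4,0,0,0],[-1,0,0,0,0,0,0]]]'
python3 - <<'E'
from h import *
s=bot.observe();print(s['moment'])
f=frame('wrist');cv2.imwrite('pics/w5.png',cv2.convertScaleAbs(f['image'][:300],alpha=1.4))
P=cloud(f);M=f['M'];h=s['tool_rot']
# tray floor plane: gray pts in the inside region, in tool frame
T=R.from_euler('xyz',h);q=T.inv().apply(P.reshape(-1,3)-s['position']).reshape(400,640,3)
m=np.zeros((400,640),bool)
# along tool y (tail-ward +): inner floor between -120 and -25, |x|<30
m=(abs(q[...,0]-0.02)<.03)&(q[...,1]<-.045)&(q[...,1]>-.13)&(q[...,2]>.12)&(q[...,2]<.2)
p=q[m];print(len(p));
A=np.c_[p[:,:2],np.ones(len(p))]
for _ in range(5):
    k,*_=np.linalg.lstsq(A,p[:,2],rcond=None);r=abs(A@k-p[:,2]);A,p=A[r<.003],p[r<.003]
print('plane tool z = ',k,'deg',np.degrees(np.arctan(k[:2])),len(p))
E
```

```text
clock: 12.28
position: [0.5147, 0.2, 0.2202]
tool_rot: [3.141, -0.0, 2.416]
force: [0.3, 0.2, -4.1]
grip_width: 0.0058
finger_force: 107.9
[ 0.17057414 -0.18668754 -0.03954285]
16321
plane tool z =  [-0.01177818 -0.00138957  0.17954252] deg [-0.67480862 -0.07961631] 6791
```

View pics/w5.png

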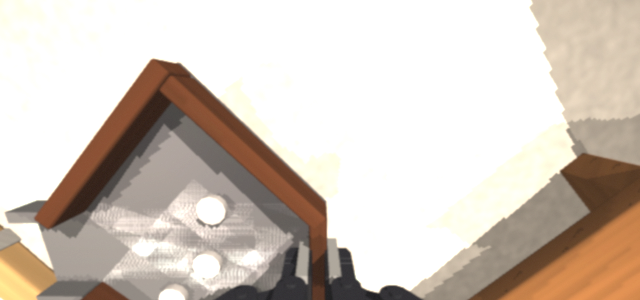

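```bash
python3 - <<'E'
from dump import *
p,Q=dump(-88,0,zt=.115,back=.022);print(p,Q.as_euler('xyz'))
plan(p,Q,12)
E
```

```text
[0.49271809 0.05639035 0.294     ] [ 3.14159265  0.         -3.10668607]
[-0.66, -1.02, -0.62, 0.0, 0.0, -0.063]
[-0.59, -1.05, -0.62, 0.0, 0.0, -0.063]
[-0.52, -1.09, -0.61, 0.0, 0.0, -0.063]
[-0.46, -1.12, -0.62, 0.0, 0.0, -0.063]
[-0.38, -1.15, -0.62, 0.0, 0.0, -0.063]
[-0.31, -1.17, -0.62, 0.0, 0.0, -0.063]
[-0.24, -1.18, -0.62, 0.0, 0.0, -0.063]
[-0.16, -1.2, -0.61, 0.0, 0.0, -0.063]
[-0.09, -1.21, -0.62, 0.0, 0.0, -0.063]
[-0.01, -1.21, -0.62, 0.0, 0.0, -0.063]
[0.07, -1.21, -0.62, 0.0, 0.0, -0.063]
[0.14, -1.2, -0.61, 0.0, 0.0, -0.063]
```

```bash
python3 -m creep '[[[-1,-0.3,-0.5,-0.8,0,0,-0.02],[-1,-0.6,-1.0,-1.2,0,0,-0.05],[-1,-0.6,-1.1,-1.2,0,0,-0.065],[-1,-0.5,-1.2,-1.2,0,0,-0.075],[-1,-0.45,-1.3,-1.0,0,0,-0.075],[-1,-0.4,-1.3,-0.8,0,0,-0.075],[-1,-0.3,-1.4,-0.5,0,0,-0.075],[-1,-0.2,-1.4,-0.3,0,0,-0.075],[-1,-0.1,-1.4,-0.2,0,0,-0.075],[-1,0,-1.3,-0.1,0,0,-0.075],[-1,0,-1.0,0,0,0,-0.06],[-1,0.1,-0.6,0,0,0,-0.03]]]'
python3 - <<'E'
from dump import *
print(bot.observe()['qpos'].round(3))
p,Q=dump(-88,0,zt=.066,back=.022);print(p,Q.as_euler('xyz'))
e=plan(p,Q,6)
E
```

```text
clock: 13.82
position: [0.4926, 0.0587, 0.2931]
tool_rot: [3.141, 0.0, -3.117]
force: [0.5, -0.4, -3.8]
grip_width: 0.006
finger_force: 107.9
[-0.241  0.485  0.004  2.033 -0.004  0.624  1.362]
[0.49271809 0.05639035 0.245     ] [ 3.14159265  0.         -3.10668607]
[0.0, -0.04, 0.8, 0.0, 0.0, -0.002]
[0.0, -0.04, 0.8, 0.0, 0.0, -0.002]
[0.0, -0.04, 0.8, 0.0, 0.0, -0.002]
[0.0, -0.04, 0.8, 0.0, 0.0, -0.002]
[0.0, -0.03, 0.81, 0.0, 0.0, -0.002]
[0.0, -0.04, 0.8, 0.0, 0.0, -0.002]
```

```bash
python3 -m creep '[[[-1,0,0,0.4,0,0,-0.005],[-1,0,-0.05,0.9,0,0,-0.005],[-1,0,-0.05,1.2,0,0,0],[-1,0,-0.05,1.2,0,0,0],[-1,0,-0.05,0.8,0,0,0],[-1,0,0,0.3,0,0,0],[-1,0,-0.47,-0.3,-0.026,0,0],[-1,0,-0.95,-0.6,-0.052,0,0],[-1,0,-0.95,-0.6,-0.052,0,0],[-1,0,-0.95,-0.6,-0.052,0,0],[-1,0,-0.47,-0.3,-0.026,0,0]]]'
python3 - <<'E'
from dump import *
s=bot.observe();print(s['qpos'].round(3))
T=R.from_euler('xyz',s['tool_rot']);print('tip',s['position']+T.apply([0,-.158,.179]),'tilt',np.degrees(T.magnitude()),T.as_matrix()[:,2],'C',C)
E
```

```text
clock: 15.2
position: [0.4944, 0.0171, 0.266]
tool_rot: [2.932, 0.001, -3.109]
force: [1.4, 0.4, -3.7]
grip_width: 0.0064
finger_force: 108.1
[ 0.081  0.543 -0.225  2.042 -0.178  0.557  1.644]
tip [ 0.49846325 -0.1001398   0.05807299] tilt 179.8520360411884 [-0.00600229  0.20807553 -0.97809434] C [ 0.499  -0.1235]
```

```bash
python3 -m creep '[[[-1,0,-0.47,-0.41,-0.026,0,0],[-1,0,-0.47,-0.41,-0.026,0,0],[-1,0,-0.47,-0.41,-0.026,0,0],[-1,0,-0.47,-0.41,-0.026,0,0],[-1,0,-0.47,-0.41,-0.026,0,0],[-1,0,-0.47,-0.41,-0.026,0,0],[-1,0,-0.47,-0.41,-0.026,0,0],[-1,0,-0.47,-0.41,-0.026,0,0],[-1,0,-0.47,-0.41,-0.026,0,0],[-1,0,-0.47,-0.41,-0.026,0,0],[-1,0,-0.47,-0.41,-0.026,0,0]]]'
python3 - <<'E'
from dump import *
s=bot.observe();print(s['qpos'].round(3))
T=R.from_euler('xyz',s['tool_rot']);print('tip',s['position']+T.apply([0,-.158,.179]),T.as_matrix()[:,2],np.degrees(np.arccos(-T.as_matrix()[2,2])))
E
```

```text
clock: 16.58
position: [0.4965, -0.0459, 0.291]
tool_rot: [2.645, 0.0, -3.107]
force: [-0.1, -0.4, -2.8]
grip_width: 0.006
finger_force: 108.2
[ 0.451  0.571 -0.444  1.984 -0.398  0.723  1.981]
tip [ 0.49836727 -0.09959951  0.05837372] [-0.01607347  0.47591549 -0.87934413] 28.436653223819963
```

```bash
python3 -m creep '[[[-1,0,-0.47,-0.41,-0.026,0,0],[-1,0,-0.47,-0.41,-0.026,0,0],[-1,0,-0.47,-0.41,-0.026,0,0],[-1,0,-0.47,-0.41,-0.026,0,0],[-1,0,-0.47,-0.41,-0.026,0,0],[-1,0,-0.47,-0.41,-0.026,0,0],[-1,0,-0.47,-0.41,-0.026,0,0],[-1,0,-0.47,-0.41,-0.026,0,0],[-1,0,-0.47,-0.41,-0.026,0,0],[-1,0,-0.47,-0.41,-0.026,0,0],[-1,0,0,0,0,0,0],[-1,0,0,0,0,0,0]]]'
python3 - <<'E'
from dump import *
s=bot.observe();print(s['qpos'].round(3))
T=R.from_euler('xyz',s['tool_rot']);print('tip',s['position']+T.apply([0,-.158,.179]),T.as_matrix()[:,2],np.degrees(np.arccos(-T.as_matrix()[2,2])))
f=frame('wrist');g=frame('top')
a=cv2.resize(f['image'],None,fx=1.0,fy=1.0);b=cv2.resize(g['image'][150:320,280:460],(423,400),interpolation=cv2.INTER_CUBIC)
cv2.imwrite('pics/d.png',cv2.convertScaleAbs(cv2.resize(np.hstack([a,b]),(800,301)),alpha=1.4))
E
```

```text
clock: 18.08
position: [0.4986, -0.1071, 0.2975]
tool_rot: [2.387, 0.0, -3.107]
force: [-0.3, 0.9, -2.5]
grip_width: 0.006
finger_force: 108.3
[ 0.681  0.657 -0.541  1.906 -0.521  0.923  2.186]
tip [ 0.4983328  -0.09963149  0.05885646] [-0.02346555  0.68456286 -0.72857605] 43.232848246034976
```

View pics/d.png

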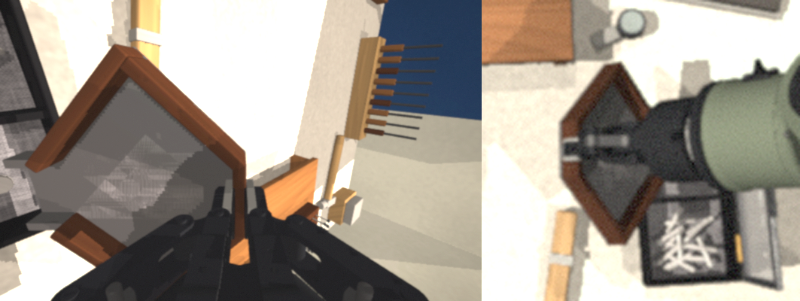

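```bash
python3 -m creep '[[[-1,0,0,0,0,0,0],[-1,0,0,0,0,0,0],[-1,0,1.6,0.8,0.094,0,0],[-1,0,1.6,0.8,0.094,0,0],[-1,0,1.6,0.8,0.094,0,0],[-1,0,1.6,0.8,0.094,0,0],[-1,0,1.6,0.8,0.094,0,0],[-1,0,1.6,0.8,0.094,0,0],[-1,0,1.6,0.8,0.094,0,0],[-1,0,1.6,0.8,0.096,0,0],[-1,0,0,0,0,0,0]]]'
python3 - <<'E'
from h import *
s=bot.observe();print(s['qpos'].round(3))
e=plan([.515,.2,.25],[np.pi,0,2.416],10)
E
```

```text
clock: 19.55
position: [0.4935, 0.0348, 0.292]
tool_rot: [3.141, -0.001, -3.103]
force: [-0.2, 0.2, -3.2]
grip_width: 0.0057
finger_force: 108.4
[-0.123  0.485 -0.087  2.034  0.068  0.626  1.355]
[-0.28, 1.64, 0.42, 0.0, 0.0, 0.076]
[-0.15, 1.66, 0.42, 0.0, 0.0, 0.076]
[-0.03, 1.67, 0.42, 0.0, 0.0, 0.076]
[0.1, 1.66, 0.42, 0.0, 0.0, 0.076]
[0.22, 1.65, 0.43, 0.0, 0.0, 0.076]
[0.35, 1.63, 0.42, 0.0, 0.0, 0.076]
[0.48, 1.59, 0.42, 0.0, 0.0, 0.076]
[0.59, 1.56, 0.42, 0.0, 0.0, 0.076]
[0.71, 1.51, 0.42, 0.0, 0.0, 0.076]
[0.82, 1.45, 0.42, 0.0, 0.0, 0.076]
```

```bash
python3 -m creep '[[[-1,-0.3,1.6,0,0,0,0.076],[-1,-0.15,1.7,0,0,0,0.076],[-1,0,1.7,0,0,0,0.076],[-1,0.1,1.7,0.2,0,0,0.076],[-1,0.2,1.65,0.4,0,0,0.076],[-1,0.35,1.6,0.6,0,0,0.076],[-1,0.5,1.6,0.7,0,0,0.076],[-1,0.6,1.55,0.8,0,0,0.076],[-1,0.7,1.5,0.8,0,0,0.076],[-1,0.8,1.4,0.7,0,0,0.076],[-1,0,0,0,0,0,0]]]'
python3 - <<'E'
from h import *
e=plan([.515,.2,.1855],[np.pi,0,2.416],5)
E
```

```text
clock: 20.92
position: [0.516, 0.1972, 0.2499]
tool_rot: [3.141, -0.003, 2.416]
force: [-0.1, -0.5, -2.6]
grip_width: 0.006
finger_force: 108.5
[0.05, 0.03, 1.29, 0.0, -0.001, 0.0]
[0.05, 0.02, 1.28, 0.0, -0.001, 0.0]
[0.05, 0.03, 1.29, 0.0, -0.001, 0.0]
[0.06, 0.03, 1.29, 0.0, -0.001, 0.0]
[0.05, 0.02, 1.29, 0.0, -0.001, 0.0]
```

```bash
python3 -m creep '[[[-1,0,0,1.6,0,-0.003,0],[-1,0,0,1.8,0,0,0],[-1,0,0,1.5,0,0,0],[-1,0,0,0.9,0,0,0],[-1,0,0,0.4,0,0,0],[-1,0,0,0.2,0,0,0],[-1,0,0,0.15,0,0,0],[-1,0,0,0,0,0,0],[-1,0,0,0,0,0,0]]]' 110
```

```text
clock: 22.05
position: [0.516, 0.1973, 0.185]
tool_rot: [3.141, 0.003, 2.416]
force: [-0.0, 0.1, -2.5]
grip_width: 0.0058
finger_force: 108.5
```

```bash
python3 -m creep '[[[-1,0,0,0.1,0,0,0],[-1,0,0,0.08,0,0,0],[-1,0,0,0,0,0,0],[-1,0,0,0,0,0,0]]]'
```

```text
clock: 22.55
position: [0.516, 0.1973, 0.1834]
tool_rot: [3.141, 0.003, 2.416]
force: [-1.9, -1.2, 9.1]
grip_width: 0.0063
finger_force: 110.3
```

```bash
python3 -m creep '[[[-0.41,0,0,0,0,0,0],[-0.41,0,0,0,0,0,0],[-0.41,0,0,0,0,0,0],[-0.41,0,0,-0.5,0,0,0],[-0.41,0,0,-1.5,0,0,0],[-0.41,0,0,-3,0,0,0],[-0.41,0,0,-4,0,0,0],[-0.41,0,0,-4,0,0,0],[-0.41,0,0,-4,0,0,0],[-0.41,0,0,-3,0,0,0],[-0.41,0,0,0,0,0,0]]]' 40
python3 - <<'E'
from h import *
b=np.array([.0805,-.9967]);H=np.array([.4565,-.1834])
p=H+.062*b;print(p)
e=plan([*p,.38],[np.pi,0,1.655],10)
f=frame('wrist');g=frame('top')
cv2.imwrite('pics/e.png',cv2.convertScaleAbs(cv2.resize(np.hstack([f['image'][:,:480],cv2.resize(g['image'][150:320,215:455],(565,400),interpolation=cv2.INTER_CUBIC)]),(800,306)),alpha=1.5))
E
```

```text
clock: 23.92
position: [0.5157, 0.1975, 0.3861]
tool_rot: [3.137, 0.004, 2.416]
force: [0.2, -0.4, -0.6]
grip_width: 0.0253
finger_force: 0.0
[ 0.461491  -0.2451954]
[-2.53, -3.67, 0.05, 0.001, 0.0, 0.076]
[-2.81, -3.47, 0.06, 0.001, 0.0, 0.076]
[-3.06, -3.24, 0.06, 0.001, 0.0, 0.076]
[-3.3, -3.01, 0.06, 0.001, 0.0, 0.076]
[-3.51, -2.74, 0.07, 0.001, 0.0, 0.076]
[-3.71, -2.47, 0.07, 0.001, 0.0, 0.076]
[-3.89, -2.18, 0.07, 0.001, 0.0, 0.076]
[-4.05, -1.87, 0.07, 0.001, 0.0, 0.076]
[-4.18, -1.57, 0.08, 0.001, 0.0, 0.076]
[-4.28, -1.24, 0.07, 0.001, 0.0, 0.076]
```

View pics/e.png

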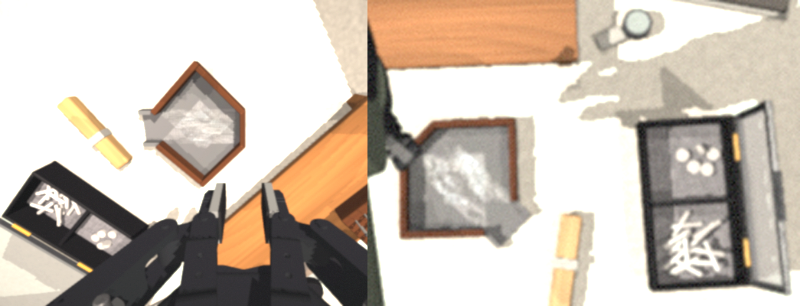

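```bash
python3 -m creep '[[[-1,-2.5,-3.7,0,0.001,0,0.076],[-1,-2.8,-3.5,0,0.001,0,0.076],[-1,-3.1,-3.2,0,0.001,0,0.076],[-1,-3.3,-3.0,0,0.001,0,0.076],[-1,-3.5,-2.7,0,0,0,0.076],[-1,-3.7,-2.5,0,0,0,0.076],[-1,-3.9,-2.2,0,0,0,0.076],[-1,-4.0,-1.9,0,0,0,0.076],[-1,-4.2,-1.6,0,0,0,0.076],[-1,-4.3,-1.2,0,0,0,0.076],[-1,0,0,0,0,0,0],[-1,0,0,0,0,0,0]]]' 40
python3 - <<'E'
from h import *
b=np.array([.0805,-.9967]);H=np.array([.4565,-.1834])
p=H+.062*b
s=bot.observe();print(s['qpos'].round(2))
plan([*p,.318],[np.pi,0,1.655],2)
# arc: tool x = +world y (approx -b). tip length 173+2
w,L,r=.011,.174,.093
q=None
for a in (1.66,1.5,1.35,1.2,1.05,.9,.75,.6,.45,.3,.15,0):
    off=w*np.sin(a)+.006; bb=-r*np.cos(a)+off*np.sin(a); z=.0455+r*np.sin(a)+off*np.cos(a)+L
    print(a,'b %.4f z %.4f'%(bb,z), '' if q is None else 'dx %.2f dz %.2f cm'%(-(bb-q[0])*100,-(z-q[1])*100)); q=(bb,z)
E
```

```text
clock: 25.52
position: [0.4608, -0.2448, 0.3838]
tool_rot: [-3.139, 0.003, 1.656]
force: [-0.0, 0.6, 0.6]
grip_width: 0.0
finger_force: 0.0
[ 0.04  0.42  0.45  1.91 -0.23  0.86  0.69]
[-0.01, 0.04, 3.29, -0.001, 0.002, 0.001]
[-0.02, 0.04, 3.29, -0.001, 0.002, 0.001]
1.66 b 0.0252 z 0.3106 
1.5 b 0.0104 z 0.3135 dx 1.48 dz -0.28 cm
1.35 b -0.0040 z 0.3139 dx 1.44 dz -0.04 cm
1.2 b -0.0186 z 0.3121 dx 1.45 dz 0.18 cm
1.05 b -0.0328 z 0.3079 dx 1.42 dz 0.42 cm
0.9 b -0.0464 z 0.3014 dx 1.36 dz 0.65 cm
0.75 b -0.0588 z 0.2928 dx 1.25 dz 0.87 cm
0.6 b -0.0699 z 0.2821 dx 1.10 dz 1.07 cm
0.45 b -0.0791 z 0.2697 dx 0.92 dz 1.24 cm
0.3 b -0.0861 z 0.2558 dx 0.71 dz 1.38 cm
0.15 b -0.0908 z 0.2410 dx 0.47 dz 1.49 cm
0 b -0.0930 z 0.2255 dx 0.22 dz 1.55 cm
```

```bash
python3 -m creep '[[[-1,0,0,3.5,-0.002,0.003,0],[-1,0,0,3.3,0,0,0],[-1,1.8,0,0.2,0,0,0],[-1,1.5,0,0,0,0,0],[-1,0.8,0,-0.2,0,0,0],[-1,0.8,0,-0.1,0,0,0],[-1,0.8,0,-0.1,0,0,0],[-1,0.8,0,0,0,0,0],[-1,0.8,0,0.05,0,0,0],[-1,0.8,0,0.1,0,0,0],[-1,0.7,0,0.2,0,0,0],[-1,0.7,0,0.2,0,0,0]]]'
python3 - <<'E'
from h import *
b=np.array([.0805,-.9967]);H=np.array([.4565,-.1834]);s=bot.observe()
print('b',(s['position'][:2]-H)@b,s['position'][2],s['tool_rot'],s['force'])
E
```

```text
clock: 27.02
position: [0.4528, -0.1503, 0.3127]
tool_rot: [3.141, 0.001, 1.656]
force: [-0.6, -1.2, -0.7]
grip_width: -0.0003
finger_force: 0.4
b -0.03330025948393943 0.31265295336035875 [3.14077887e+00 8.06467431e-04 1.65580889e+00] [-0.64752885 -1.15714053 -0.6700525 ]
```

```bash
python3 -m creep '[[[-1,0.7,0,0.6,0,0,0],[-1,0.7,0,0.6,0,0,0],[-1,0.7,0,0.7,0,0,0],[-1,0.7,0,0.7,0,0,0],[-1,0.7,0,0.7,0,0,0],[-1,0.6,0,0.8,0,0,0],[-1,0.5,0,0.8,0,0,0],[-1,0.4,0,0.8,0,0,0],[-1,0.3,0,0.8,0,0,0],[-1,0.2,0,0.8,0,0,0],[-1,0.1,0,0.6,0,0,0],[-1,0,0,0,0,0,0]]]'
python3 - <<'E'
from h import *
b=np.array([.0805,-.9967]);H=np.array([.4565,-.1834]);s=bot.observe()
print('b',(s['position'][:2]-H)@b,s['position'][2],s['force'],s['moment'])
E
```

```text
clock: 28.52
position: [0.4481, -0.095, 0.2334]
tool_rot: [3.141, 0.001, 1.656]
force: [-0.0, -0.8, 0.3]
grip_width: 0.0003
finger_force: 0.0
b -0.0887495089187234 0.233402213888096 [-0.01520549 -0.81290793  0.3480022 ] [-0.08368284  0.01069155 -0.00092948]
```

```bash
python3 -m creep '[[[-1,0,0,0.3,0,0,0],[-1,0,0,0.2,0,0,0],[-1,0,0,0.2,0,0,0],[-1,0,0,0.1,0,0,0],[-1,0,0,0,0,0,0]]]'
```

```text
clock: 29.15
position: [0.4482, -0.095, 0.2258]
tool_rot: [3.141, 0.001, 1.656]
force: [0.9, -0.5, 0.3]
grip_width: 0.0
finger_force: 0.0
```

```bash
python3 -m creep '[[[-1,0,0,0.1,0,0,0],[-1,0,0,0.1,0,0,0],[-1,0,0,0.1,0,0,0]]]'; python3 -m creep '[[[-1,0,0,0.1,0,0,0],[-1,0,0,0,0,0,0]]]'
```

```text
clock: 29.52
position: [0.4483, -0.0951, 0.2237]
tool_rot: [3.14, 0.0, 1.656]
force: [-9.3, 2.8, 50.9]
grip_width: 0.0002
finger_force: 25.4
clock: 29.78
position: [0.4482, -0.0952, 0.2235]
tool_rot: [3.139, -0.0, 1.655]
force: [-12.1, 4.4, 62.3]
grip_width: -0.0001
finger_force: 30.7
```

```bash
python3 - <<'E'
from h import *
b=np.array([.0805,-.9967]);y=np.array([.9967,.0805]);H=np.array([.4565,-.1834])
for n in('top','scene'):
    f=frame(n);P=cloud(f).reshape(-1,3);u=np.c_[(P[:,:2]-H)@b,(P[:,:2]-H)@y,P[:,2]]
    for lo_ in np.arange(-.13,.03,.02):
        m=(u[:,0]>lo_)&(u[:,0]<lo_+.02)&(u[:,1]>-.09)&(u[:,1]<.09)&(u[:,2]<.2)
        print(n,round(lo_,2),np.percentile(u[m,2],[10,30,50,70,90]).round(3))
E
```

```text
top -0.13 [-0.003 -0.001 -0.     0.001  0.044]
top -0.11 [0.048 0.049 0.05  0.051 0.053]
top -0.09 [0.053 0.053 0.053 0.053 0.053]Traceback (most recent call last):
  File "<stdin>", line 7, in <module>
    return _quantile_unchecked(
        a, q, axis, out, overwrite_input, method, keepdims, weights)
    return _ureduce(a,
                    func=_quantile_ureduce_func,
    ...<5 lines>...
                    overwrite_input=overwrite_input,
                    method=method)
    r = func(a, **kwargs)
    result = _quantile(arr,
                       quantiles=q,
    ...<2 lines>...
                       out=out,
                       weights=wgt)
    slices_having_nans = np.isnan(arr[-1, ...])
                                  ~~~^^^^^^^^^
IndexError: index -1 is out of bounds for axis 0 with size 0
```

```bash
python3 -m creep '[[[-1,0,0,-0.4,0,0,0],[-1,0,0,-1.5,0,0,0],[-1,0,0,-4,0,0,0],[-1,0,0,-5,0,0,0],[-1,0,0,-5,0,0,0],[-1,4,0,-3,0,0,0],[-1,5,0,0,0,0,0],[-1,5,0,0,0,0,0],[-1,5,0,0,0,0,0],[-1,3,0,0,0,0,0],[-1,0,0,0,0,0,0]]]'
python3 - <<'E'
from h import *
b=np.array([.0805,-.9967]);y=np.array([.9967,.0805]);H=np.array([.4565,-.1834])
for n in('top','scene'):
    f=frame(n);P=cloud(f).reshape(-1,3);u=np.c_[(P[:,:2]-H)@b,(P[:,:2]-H)@y,P[:,2]]
    for lo_ in np.arange(-.13,.03,.02):
        m=(u[:,0]>lo_)&(u[:,0]<lo_+.02)&(u[:,1]>-.09)&(u[:,1]<.09)
        print(n,round(lo_,2),m.sum(),np.percentile(u[m,2],[10,50,90]).round(4) if m.sum() else '')
E
```

```text
clock: 31.2
position: [0.4289, 0.1261, 0.4111]
tool_rot: [3.141, 0.001, 1.659]
force: [0.2, -1.2, -0.1]
grip_width: -0.0003
finger_force: 0.0
top -0.13 993 [-0.0029  0.0005  0.0504]
top -0.11 859 [0.0482 0.0503 0.0525]
top -0.09 864 [0.0478 0.05   0.0522]
top -0.07 861 [0.0478 0.0499 0.0521]
top -0.05 872 [0.048  0.05   0.0522]
top -0.03 863 [0.0479 0.05   0.0521]
top -0.01 477 [0.048  0.0504 0.0528]
top 0.01 685 [-0.0034 -0.0011  0.0011]
scene -0.13 710 [-0.0021  0.0019  0.05  ]
scene -0.11 495 [0.0463 0.0508 0.0538]
scene -0.09 441 [0.0482 0.051  0.0538]
scene -0.07 446 [0.0482 0.0509 0.0536]
scene -0.05 441 [0.0483 0.0509 0.0538]
scene -0.03 435 [0.0482 0.0509 0.0533]
scene -0.01 287 [0.0482 0.0514 0.0541]
scene 0.01 177 [-0.0025  0.0003  0.0026]
```

The lid reads flat at 50 mm from edge to hinge in both views, so it is fully closed. The tray lies empty and flat on the bench, and the robot is clear of everything.

```bash
python3 -c "
from workcell import bot
print(bot.job_done())"
```

```text
the job is handed in; nothing more can be done
None
```

The tray was drawn out and set down, all five blanks were tipped into the empty compartment, the empty tray is flat on the bench and the lid is fully closed; I handed the job in at about 31 s, and no verdict came back.

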